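Shut the drying cabinet and set its press-and-turn selector

ROBOT

A 6-joint arm with a two-finger parallel gripper is mounted at the origin on a cart in front of the work surface, level with it; the furniture and walls round the work are solid. World frame = base frame: x ahead of the robot, y to its left, z up, the work surface at z = 0. Lengths are in m, angles in rad, forces in N, time in s.
With the tool pointing down it reaches from about 0.35 to 0.85 m from the base axis. Payload 8.1 kg.
Tool frame: the origin (TCP) lies on the mounting face of the last link; the fingertips stand 186 mm ahead of it and the grasp point (between the pads) lies 167 mm ahead of it; z points along the fingers, y is the line along which they close (so a half turn about z gives the same grasp; the last joint's range is limited). The gripper opens to 93 mm and grips with 3 to 60 N. Pads are 15 mm wide; open, the fingers measure 128 mm over their backs; the gripper's body (75 mm by 188 mm) begins 65 mm behind the grasp point.
Start: joints at [-1.402, 0.13, 1.488, -0, 1.523, -0.085], TCP at [0.151, -0.581, 0.405] pointing down, gripper open.
Joint ranges: [-2.96, 2.96], [-0.89, 2.26], [0.02, 2.5], [-1.34, 4.48], [0, 2.73], [-2.66, 2.66]. Speed limits (rad/s): [2.39, 2.39, 2.79, 3.14, 3.14, 3.14].

INTERFACE

Orientations are given as a rotation vector (axis times angle).
In Python, from plant import * gives the robot as it stands. The module is installed in compiled form; this text tells all that it offers.
- The arm moves only by the tool arm_command, never from a script. Its argument "increments" is a list of rows, each a list of 6 numbers: the shift along the tool's x, y, z in units of 0.2 m (1.0 is 0.2 m), then the turn, a rotation vector about the tool's x, y, z in units of pi rad (1.0 is pi rad). A call has exactly 5 rows; each row is the pose to reach, as a shift and turn from the pose commanded when the call began, along the tool's axes at that moment, turning the shorter way round; what a row does not reach only later rows make up. A row lasts 1/8 s, in which the tool goes at most 62.5 mm and 10.7 degrees, less where a joint would pass 70% of its speed; a pose out of reach is approached as far as the arm can. A call with a number of a shift or a turn outside -1 to 1 is refused whole. A call with a gripper value outside its range is refused whole. "fingers" is the closure, from -1 (fully open) to 1 (shut), set as the call begins (left out, the last holds). The fingers move at their own pace and stop on an object; "force" is the grip in N (left out, the last holds). Time passes only in rows, so rows that repeat a pose let the fingers close, or fill a call up. It gives the time, the measured TCP pose, the force, the opening and the grip force at its end, in the units of the state.
- read_state(): the state, without advancing time (a new reading comes with each control period).
- read_camera(name): name is "scene" or "top" or "wrist"; returns a dict with "image" (384x512x3 uint8, red, green, blue), "fx", "fy", "cx", "cy" (pixels), "T" (4x4, takes a point from camera to world coordinates). Camera axes: x right, y down, z forward; pixel columns grow to the right and rows downward; lengths in m; the calibration is good to about 2 mm. A picture is of the moment at which its call begins. There is no depth.
- close_job(): hands the job in; it is judged then, once.
The state is a dict: "t": time; "q": joint angles; "dq": joint speeds; "joint_torque": joint torques, N m; "tool_pos": TCP position; "orientation": TCP orientation; "force": force on the tool from outside, world axes, zero at the start; "wrist_torque": the same for the moment, N m; "opening": finger opening in m; "gripper_force": force on a finger pad.
Only numpy, scipy, OpenCV 4.12 (cv2) and the standard library are available. Lean on these libraries where they do the work, as an engineer would, in place of code of your own. Each camera call takes 0.05 s, during which the arm holds its last target. There are 200 camera calls.

TASK

The little drying cabinet on the bench has been loaded and its front door left hanging ajar. First push the door up until it is fully shut, then start the cabinet: press the sprung selector knob on its roof down, turn it clockwise from off past the one-stud mark to the two-stud mark, and let it spring back up into that notch; do not force it round without pressing it. Leave the dye jar, the nail tin and the glue bottle beside the cabinet where they stand.

Things in the scene. Friction and masses are not known exactly. Their poses are not given: they have to be found in the camera images.
- dryer: grey sheet-metal drying cabinet, 170 deep (x) x 250 wide (y) x 170 high, fixed to the bench. Origin: centre of its underside, on the bench top; its own x points from front to back (the door is on the -x side), z up. Its flat roof, 170 above the bench, carries the selector on one side and the vent on the other, which is which varies
- door (a joint): opening angle of the cabinet's glazed front door, rad: 0 shut (door upright), growing as its top tips outward and down to 1.3. It starts ajar. Stiff hinge: the door stays where it is left; about 4 N at its top edge moves it
- door_hinge (a point): middle of the door's hinge line, along the cabinet's y, at the bottom front edge of the cabinet, 30 above the bench. Axes move with the door: with the door shut they equal the cabinet's, z runs up the door from hinge to top edge, -x is its outer face. The panel is 244 wide and 130 high, its outer face 13 outside the hinge line
- door_rail (a point): middle of the steel finger rail along the door's top edge: a round bar 12 thick and 166 long, standing 29 outside the hinge line and 124 up the door from it; joined to the door by a web, no gap behind it. Axes as the door's
- selector: round black selector base, 80 across, 16 high, fixed on the roof, turned by any small angle to the cabinet. Origin: centre of its underside, on the roof; z up. Its -x axis points to the off mark (one short bar); steel studs round its rim mark the one-, two- and three-stud settings 0.65, 1.30 and 1.95 rad clockwise of off, seen from above
- knob_grip (a point): middle of the knob's round fluted grip, on the turning axis, 44 above the selector's underside while up. The grip is a cylinder 30 across, from 13 below this point to 13 above. It stands on a round skirt 50 across, its top 13 below this point, so fingers astride the grip can also press on the skirt. This point's -x runs along the white pointer line. Axes turn and sink with the knob
- knob_turn (a joint): angle of the knob, rad, clockwise from above: 0 at off, 0.65 one stud, 1.30 two studs, 1.95 three studs. Starts within 0.05 of off. Up in a notch it has only about 0.1 play each way; pressed down it turns freely. Let go within about 0.1 of a mark it springs up into that notch; between marks it stays caught down
- knob_press (a joint): how far the knob is pressed down, m: 0 fully up, 0.008 fully down. The spring takes about 5 N to start and 10 N at full depth; the knob is free to turn when deeper than about 0.006
- vent: steel mushroom-shaped vent cowl, 56 across, 28 high, fixed on the roof beside the selector, not used. Origin: centre of its underside
- dye_jar: small jar of dye with a black screw cap, 60 across, 94 high, standing beside the cabinet. Origin: centre of its underside
- nail_tin: open tin of nails, 61 across, 72 high, standing beside the cabinet. Origin: centre of its underside
- glue_bottle: small white glue bottle with a pointed nozzle, 31 x 42 x 95, standing to the front right of the cabinet. Origin: centre of its underside

How it is judged:
On the way, in this order (a step that is already met when the one before it is completed fails the run):
1. the door is shut while the selector is still at off (value of joint door below 0.05 rad and value of joint knob_turn below 0.2 rad), for 0.2 s.
2. the knob is pressed down and turned, with the door shut (value of joint knob_press above 0.004 m and value of joint knob_turn above 0.3 rad and value of joint door below 0.05 rad).
3. the knob is up in the two-stud notch (value of joint knob_press below 0.002 m and value of joint knob_turn between 1.16 and 1.44 rad), for 0.2 s.
At the end, for the whole second after the job is handed in: the door is shut to within 0.05 rad (about 6 mm at its top edge), and the knob stands still, up (within 2 mm of its top position), in the two-stud notch, 1.30 rad clockwise of off, within 0.14 rad; the jar, tin and bottle have not been shifted by more than 30 mm (all of step 3 and value of joint door below 0.05 rad and velocity of joint knob_turn between -0.1 and 0.1 rad/s); the robot touches nothing.
It fails at once if the dye jar is shifted more than 30 mm (distance of dye_jar from where it was at the start of the episode above 0.03 m).
It fails at once if the nail tin is shifted more than 30 mm (distance of nail_tin from where it was at the start of the episode above 0.03 m).
It fails at once if the glue bottle is shifted more than 30 mm (distance of glue_bottle from where it was at the start of the episode above 0.03 m).
It fails at once if the knob is forced round without being pressed down ((value of joint knob_turn between 0.25 and 0.4 rad and value of joint knob_press below 0.003 m) or (value of joint knob_turn between 0.9 and 1.05 rad and value of joint knob_press below 0.003 m) or (value of joint knob_turn between 1.55 and 1.7 rad and value of joint knob_press below 0.003 m)).
It also fails if it takes over 51 s, if anything falls off the work surface, if the arm or the gripper's body presses on something with over 40 N, if the wrist force passes 120 N, or if a joint passes its speed limit or range.

## Working session

There is one attempt and no reset: what is moved stays moved. The work goes in short steps, Python scripts to look and compute and a tool call to move; the robot and the scene stay as the last step left them, time stands still between calls to the robot, and variables do not carry over. Pictures are saved under pics/ and viewed, at most 14 in all, crops included, and the job is handed in when it is done.

Besides the shell and the picture viewer there is one more tool, called after ">>>" as name(argument=value, ...) on one line, values as JSON. arm_command: Moves the arm, as the interface text tells. Shifts and turns lie within -1 to 1; 1 stands for 0.2 m of shift or pi rad of turn. Its arguments: {"type":"object","properties":{"increments":{"type":"array","items":{"type":"array","items":{"type":"number","minimum":-1,"maximum":1}}},"fingers":{"type":"number"},"force":{"type":"number"}},"required":["increments"]}

```bash
mkdir -p pics; cat > h.py <<'E'
from plant import *
import numpy as np, cv2
from scipy.spatial.transform import Rotation as R
def snap(n,f):
    c=read_camera(n); cv2.imwrite(f'pics/{f}.png',c['image'][:,:,::-1]); np.savez(f'pics/{f}.npz',**c); return c
def ray(c,u,v,z):
    T=c['T']; d=T[:3,:3]@np.array([(u-c['cx'])/c['fx'],(v-c['cy'])/c['fy'],1]); o=T[:3,3]
    return o+d*(z-o[2])/d[2]
def proj(c,p):
    T=np.array(c['T']); q=T[:3,:3].T@(np.array(p)-T[:3,3]); return np.array([c['cx']+c['fx']*q[0]/q[2],c['cy']+c['fy']*q[1]/q[2]])
E
python3 - <<'E'
from h import *
a=snap('top','top0'); b=snap('scene','sc0')
cv2.imwrite('pics/ab.png',cv2.resize(np.vstack([a['image'],b['image']])[:,:,::-1],None,fx=.78,fy=.78))
print(a['T'],a['fx'],b['T'],b['fx']); print(read_state())
E
```

```text
[[ 0.02824535 -0.99788391  0.05856531  0.53930343]
 [-0.99956948 -0.02773055  0.00958453  0.02771468]
 [-0.0079402  -0.05881081 -0.99823757  1.0448253 ]
 [ 0.          0.          0.          1.        ]] 367.94054266157684 [[-0.67455925 -0.45211041  0.58358032 -0.08536667]
 [-0.73812119  0.40008609 -0.54323865  0.69047621]
 [ 0.01212148 -0.79719966 -0.60359405  0.84536059]
 [ 0.          0.          0.          1.        ]] 416.2119014964778
{'t': 0.1, 'q': array([-1.40241086e+00,  1.31081601e-01,  1.48915181e+00,  1.10911227e-05,
        1.52298156e+00, -8.54031537e-02]), 'dq': array([-6.93352347e-04,  1.05110525e-03, -2.05983788e-03, -3.17798448e-04,
       -9.37276241e-05,  4.72881724e-04]), 'joint_torque': array([ 1.46306033e-03, -5.61340249e+01, -4.93097520e+01,  7.71715539e-02,
        2.91189761e-02, -5.46853084e-05]), 'tool_pos': array([ 0.15063245, -0.58057986,  0.4038047 ]), 'orientation': array([-3.11472511e+00, -3.97375200e-01,  8.82714679e-05]), 'force': array([ 0.057793  , -0.0816933 , -0.10135769]), 'wrist_torque': array([ 0.02658658, -0.00933665,  0.007325  ]), 'gripper_force': 0.0, 'opening': 0.0932008553434684}
```

View pics/top0.png

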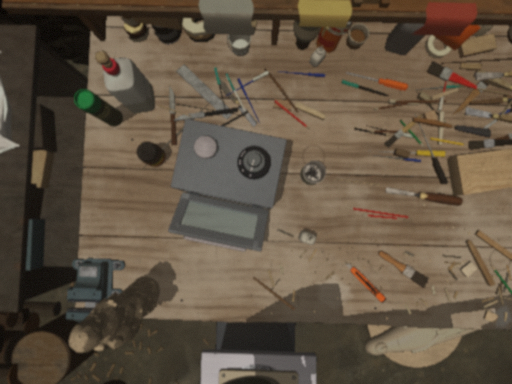

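View pics/sc0.png

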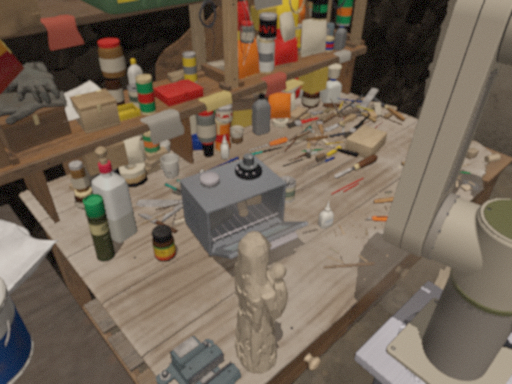

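```bash
python3 - <<'E'
from h import *
a=np.load('pics/top0.npz')
im=a['image'][110:260,160:340,::-1]
cv2.imwrite('pics/crop.png',cv2.resize(im,None,fx=4,fy=4,interpolation=cv2.INTER_CUBIC))
E
```

```text
(no output)
```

View pics/crop.png

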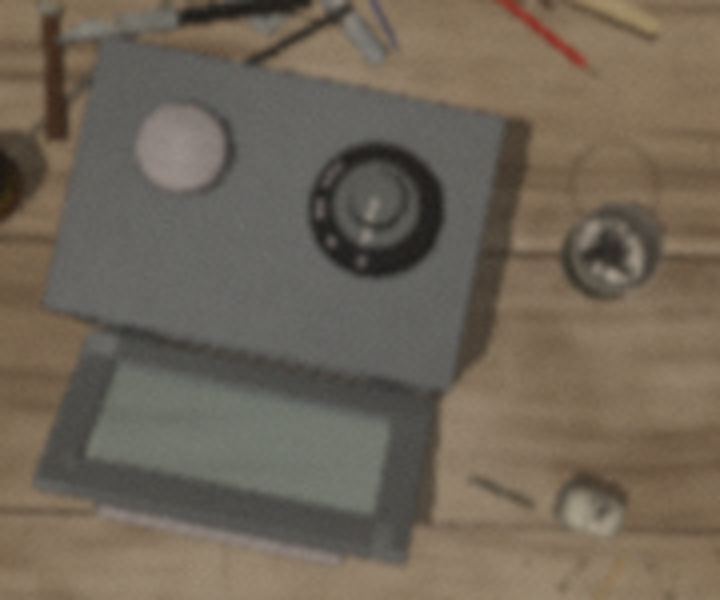

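```bash
python3 - <<'E'
from h import *
a=np.load('pics/top0.npz')
P=lambda u,v,z: ray(a,160+u/4,110+v/4,z)
cs=[P(*c,.17) for c in [(107,40),(503,120),(447,390),(45,303)]]
ctr=np.mean(cs,0); fx=(cs[0]+cs[1]-cs[2]-cs[3]); yaw=np.arctan2(fx[1],fx[0]); yy=(cs[0]+cs[3]-cs[1]-cs[2])
print('ctr',ctr,'yaw',yaw,np.arctan2(yy[1],yy[0])-np.pi/2,np.linalg.norm(fx)/2,np.linalg.norm(yy)/2)
b=P(376,209,.186);k=P(371,200,.227);print('base',b,'grip',k)
for n,m in dict(off=(362,262),s1=(331,241),s2=(319,208),s3=(333,172)).items():
    d=P(*m,.187)-b; print(n,np.linalg.norm(d),np.arctan2(d[1],d[0]))
d=P(366,240,.2)-P(373,201,.2);print('ptr',np.arctan2(d[1],d[0]))
Rz=R.from_euler('z',yaw).as_matrix()
for th in np.arange(.5,1.35,.1):
    Rd=Rz@R.from_euler('y',-th).as_matrix()
    H=np.array([ctr[0],ctr[1],0])+Rz@[-.085,0,.03]
    s=[H+Rd@np.array(p) for p in [(-.029,.083,.124),(-.029,-.083,.124),(-.013,.122,.13),(-.013,-.122,.13)]]
    print(round(th,1),*[np.round((proj(a,q)-[160,110])*4) for q in s],s[0],s[1])
for n,(u,v,z) in dict(tin=(612,252,.072),glue=(595,505,.06),vent=(182,147,.195)).items(): print(n,P(u,v,z))
print('jar',ray(a,151,152,.094)); print(proj(a,[0,0,0]))
E
```

```text
ctr [0.65580895 0.08802918 0.17      ] yaw -0.18541254432218074 -0.17999807500459597 0.16414229963687751 0.24431036220896465
base [0.65732152 0.02773588 0.186     ] grip [0.65667596 0.03067022 0.227     ]
off 0.032422199268099645 2.9134123411541784
s1 0.03251274835781512 2.222627119158683
s2 0.03346321033164221 1.5844094150884518
s3 0.03335279730731152 0.8876169762542528
ptr 2.9928200042525765
0.5 [ 91. 459.] [351. 516.] [ 30. 428.] [417. 513.] [0.50412353 0.20092774 0.1249169 ] [0.47352109 0.03777294 0.1249169 ]
0.6 [ 91. 473.] [348. 529.] [ 29. 445.] [413. 529.] [0.49522693 0.20259645 0.11596698] [0.4646245  0.03944164 0.11596698]
0.7 [ 91. 484.] [346. 540.] [ 29. 459.] [410. 543.] [0.48725297 0.2040921  0.10615812] [0.45665053 0.04093729 0.10615812]
0.8 [ 92. 494.] [344. 550.] [ 29. 472.] [406. 555.] [0.48028131 0.20539975 0.09558831] [0.44967888 0.04224495 0.09558831]
0.9 [ 93. 502.] [342. 557.] [ 30. 483.] [403. 565.] [0.47438162 0.20650634 0.08436316] [0.44377918 0.04335153 0.08436316]
1.0 [ 94. 509.] [341. 563.] [ 32. 492.] [401. 573.] [0.46961284 0.20740081 0.07259483] [0.4390104  0.044246   0.07259483]
1.1 [ 97. 513.] [340. 566.] [ 35. 499.] [399. 579.] [0.46602261 0.20807421 0.06040091] [0.43542018 0.04491941 0.06040091]
1.2 [ 99. 515.] [340. 568.] [ 37. 504.] [397. 583.] [0.46364682 0.20851983 0.04790323] [0.43304439 0.04536502 0.04790323]
1.3 [102. 515.] [340. 568.] [ 41. 507.] [396. 585.] [0.4625092  0.20873321 0.03522667] [0.43190677 0.0455784  0.03522667]
tin [ 0.64855126 -0.12948865  0.072     ]
glue [ 0.48067809 -0.12321307  0.06      ]
vent [0.68938191 0.14181441 0.195     ]
jar [0.68958048 0.29725305 0.094     ]
[257.24307984 409.35697133]
```

```bash
cat >> h.py <<'E'
def inc(p,yaw,cur=None):
    "one row of increments from the present pose to TCP p, pointing down, tool x at yaw"
    s=read_state(); R0=R.from_rotvec(s['orientation'])
    Rt=R.from_euler('z',yaw)*R.from_euler('x',np.pi)
    d=R0.inv().apply(np.array(p)-s['tool_pos'])/.2; w=(R0.inv()*Rt).as_rotvec()/np.pi
    print('t',round(s['t'],2),'pos',s['tool_pos'].round(4),'F',s['force'].round(1),'open',round(s['opening'],4)); print(np.r_[d,w].round(4))
def seq(ps,yaw):
    for p in ps: inc(p,yaw)
E
python3 - <<'E'
from h import *
inc([.30,-.4,.4],.254);inc([.4,-.25,.4],-.183)
E
```

```text
t 0.1 pos [ 0.1506 -0.5806  0.4038] F [ 0.1 -0.1 -0.1] open 0.0932
[ 9.496e-01 -6.864e-01  2.030e-02 -5.000e-04 -0.000e+00 -1.000e-04]
t 0.1 pos [ 0.1506 -0.5806  0.4038] F [ 0.1 -0.1 -0.1] open 0.0932
[ 1.6219e+00 -1.2869e+00  2.1300e-02 -5.0000e-04  1.0000e-04  1.3900e-01]
```

>>> arm_command(increments=[[0.95,-0.69,0,0,0,0.139],[0.95,-0.69,0,0,0,0.139],[0.95,-0.69,0,0,0,0.139],[0.95,-0.69,0,0,0,0.139],[0.95,-0.69,0,0,0,0.139]], fingers=1, force=20)

```text
t: 0.72
tool_pos: [0.3017, -0.3972, 0.4045]
orientation: [-3.128, 0.28, -0.0]
force: [0.1, -0.2, -0.5]
opening: 0.0479
gripper_force: 0.0
```

```bash
python3 - <<'E'
from h import *
inc([.40,-.23,.4],-.183);inc([.395,-.05,.4],-.183);inc([.39,.13,.40],-.183)
E
```

```text
t 0.72 pos [ 0.3017 -0.3972  0.4045] F [ 0.1 -0.2 -0.5] open 0.0479
[ 3.354e-01 -9.099e-01  2.340e-02 -3.000e-04 -1.000e-04  1.400e-03]
t 0.72 pos [ 0.3017 -0.3972  0.4045] F [ 0.1 -0.2 -0.5] open 0.0479
[ 1.5100e-01 -1.7912e+00  2.4100e-02 -3.0000e-04 -1.0000e-04  1.4000e-03]
t 0.72 pos [ 0.3017 -0.3972  0.4045] F [ 0.1 -0.2 -0.5] open 0.0479
[-3.3400e-02 -2.6724e+00  2.4800e-02 -3.0000e-04 -1.0000e-04  1.4000e-03]
```

>>> arm_command(increments=[[0.33,-0.91,0,0,0,0],[0.33,-0.91,0,0,0,0],[0.33,-0.91,0,0,0,0],[0.33,-0.91,0,0,0,0],[0.33,-0.91,0,0,0,0]])

```text
t: 1.35
tool_pos: [0.3978, -0.2331, 0.4046]
orientation: [3.128, -0.285, -0.001]
force: [0.1, -0.1, -0.4]
opening: 0.0008
gripper_force: 0.0
```

>>> arm_command(increments=[[-0.18,-0.88,0,0,0,0],[-0.18,-0.88,0,0,0,0],[-0.18,-0.88,0,0,0,0],[-0.18,-0.88,0,0,0,0],[-0.18,-0.88,0,0,0,0]])

```text
t: 1.98
tool_pos: [0.3946, -0.0544, 0.4048]
orientation: [3.127, -0.289, 0.0]
force: [-0.4, 0.0, -0.5]
opening: 0.0004
gripper_force: 0.0
```

>>> arm_command(increments=[[-0.18,-0.88,0,0,0,0],[-0.18,-0.88,0,0,0,0],[-0.18,-0.88,0,0,0,0],[-0.18,-0.88,0,0,0,0],[-0.18,-0.88,0,0,0,0]])

```text
t: 2.6
tool_pos: [0.3919, 0.1252, 0.4045]
orientation: [3.127, -0.289, -0.001]
force: [0.1, -0.4, 0.1]
opening: 0.0
gripper_force: 0.0
```

```bash
python3 - <<'E'
from h import *
inc([.395,.13,.226],-.183)
c=snap('wrist','w0'); print(c['T'],c['fx'])
E
```

```text
t 2.6 pos [0.3919 0.1252 0.4045] F [ 0.1 -0.4  0.1] open 0.0
[ 1.130e-02 -2.760e-02  8.925e-01  3.000e-04  1.000e-04 -5.000e-04]
[[-1.82568365e-01 -9.53241853e-01 -2.40829322e-01  4.58408801e-01]
 [-9.83192862e-01  1.77197670e-01  4.39634094e-02  1.13134328e-01]
 [ 7.66632838e-04  2.44807998e-01 -9.69571274e-01  3.85107472e-01]
 [ 0.00000000e+00  0.00000000e+00  0.00000000e+00  1.00000000e+00]] 270.8843493534126
```

View pics/w0.png

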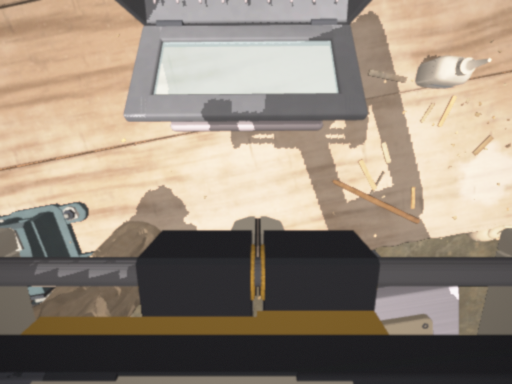

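>>> arm_command(increments=[[0,0,0.3,0,0,0],[0,0,0.6,0,0,0],[0,0,0.89,0,0,0],[0,0,0.89,0,0,0],[0,0,0.89,0,0,0]])

```text
t: 3.28
tool_pos: [0.3924, 0.1257, 0.2287]
orientation: [-3.128, 0.29, -0.003]
force: [0.8, 0.1, 0.1]
opening: 0.0005
gripper_force: 0.0
```

>>> arm_command(increments=[[0.13,0,0,0,0,0],[0.25,0,0,0,0,0],[0.29,0,-0.05,0,0,0],[0.33,0,-0.11,0,0,0],[0.35,0,-0.13,0,0,0]])

```text
t: 3.9
tool_pos: [0.4564, 0.1148, 0.2546]
orientation: [-3.128, 0.286, 0.023]
force: [-47.4, 7.1, 28.6]
opening: 0.0009
gripper_force: 24.2
```

```bash
python3 - <<'E'
from h import *
inc([.5,.13,.3],-.183)
c=snap('top','top1'); snap('scene','sc1'); cv2.imwrite('pics/c1.png',np.hstack([cv2.resize(cv2.imread('pics/top1.png')[100:280,140:340],(400,360)),cv2.resize(cv2.imread('pics/sc1.png')[130:310,140:340],(400,360))]))
E
```

```text
t 3.9 pos [0.4564 0.1148 0.2546] F [-47.4   7.1  28.6] open 0.0009
[ 1.970e-01 -1.140e-01 -2.301e-01  2.000e-04  4.700e-03  2.000e-04]
```

View pics/c1.png

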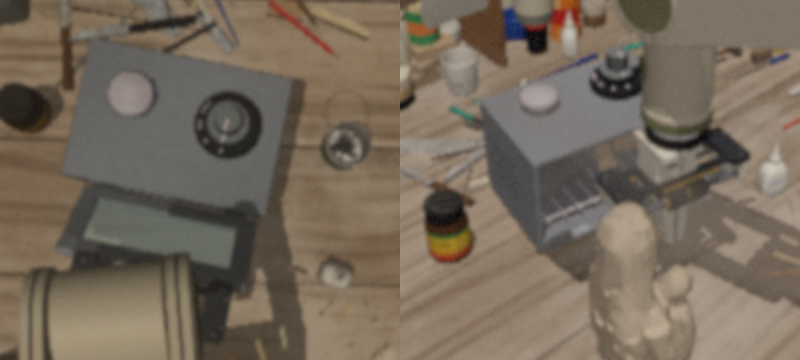

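>>> arm_command(increments=[[0.03,0,-0.08,0,0,0],[0.08,0,-0.14,0,0,0],[0.14,0,-0.19,0,0,0],[0.2,0,-0.22,0,0,0],[0.25,0,-0.245,0,0,0]])

```text
t: 4.62
tool_pos: [0.5106, 0.1046, 0.3053]
orientation: [-3.127, 0.287, -0.006]
force: [-3.6, 2.0, 2.4]
opening: 0.0005
gripper_force: 2.1
```

>>> arm_command(increments=[[0.03,0,-0.01,0,0,0],[0.05,0,-0.02,0,0,0],[0.06,0,-0.03,0,0,0],[0.07,0,-0.03,0,0,0],[0.07,0,-0.03,0,0,0]])

```text
t: 5.25
tool_pos: [0.523, 0.1023, 0.3077]
orientation: [3.128, -0.287, 0.0]
force: [-0.4, -0.6, 1.2]
opening: 0.0002
gripper_force: 1.0
```

>>> arm_command(increments=[[0.01,0,0,0,0,0],[0.02,0,0,0,0,0],[0.03,0,0,0,0,0],[0.04,0,0,0,0,0],[0.04,0,0,0,0,0]])

```text
t: 5.88
tool_pos: [0.5293, 0.1013, 0.3077]
orientation: [3.128, -0.286, -0.01]
force: [-20.0, 2.1, 14.4]
opening: 0.0002
gripper_force: 10.0
```

```bash
python3 - <<'E'
from h import *
inc([.5,.13,.3],-.183)
c=snap('top','top2'); snap('scene','sc2'); cv2.imwrite('pics/c2.png',np.hstack([cv2.resize(cv2.imread('pics/top2.png')[100:280,140:340],(400,360)),cv2.resize(cv2.imread('pics/sc2.png')[130:310,140:340],(400,360))]))
E
```

```text
t 5.88 pos [0.5293 0.1013 0.3077] F [-20.    2.1  14.4] open 0.0002
[-0.1697 -0.1147  0.0394  0.0002  0.0019  0.0002]
```

View pics/c2.png

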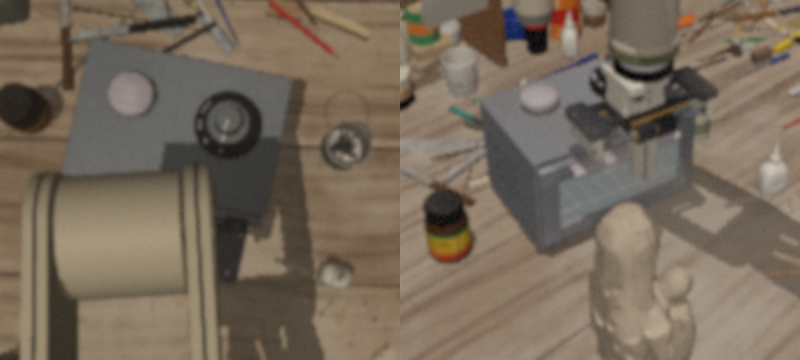

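>>> arm_command(increments=[[0.01,0,0,0,0,0],[0.02,0,0,0,0,0],[0.02,0,0,0,0,0],[0.02,0,0,0,0,0],[0.02,0,0,0,0,0]])

```text
t: 6.6
tool_pos: [0.5308, 0.1012, 0.3076]
orientation: [3.128, -0.285, -0.022]
force: [-41.9, 2.5, 29.7]
opening: 0.0004
gripper_force: 21.4
```

>>> arm_command(increments=[[-0.12,0,0,0,0,0],[-0.25,0,0,0,0,0],[-0.25,0,-0.3,0,0,0],[-0.25,0,-0.6,0,0,0],[-0.25,0,-0.85,0,0,0]])

```text
t: 7.22
tool_pos: [0.4857, 0.1091, 0.4805]
orientation: [-3.128, 0.287, -0.005]
force: [1.0, -0.1, 0.2]
opening: 0.0006
gripper_force: 0.0
```

>>> arm_command(increments=[[-0.1,0,0,0,0,0],[-0.1,0,0,0,0,0],[-0.1,0,0,0,0,0],[-0.1,0,0,0,0,0],[-0.1,0,0,0,0,0]], fingers=-1)

```text
t: 7.85
tool_pos: [0.4661, 0.1128, 0.477]
orientation: [3.128, -0.287, -0.002]
force: [-0.4, -0.2, -0.2]
opening: 0.0463
gripper_force: 0.0
```

```bash
python3 - <<'E'
from h import *
inc([.657,.029,.48],.65); print(read_state()['q'])
c=snap('top','top3'); d=snap('wrist','w3'); cv2.imwrite('pics/c3.png',np.hstack([cv2.resize(cv2.imread('pics/top3.png')[110:240,160:310],(400,347)),cv2.resize(cv2.imread('pics/w3.png')[:347],(400,347))]))
E
```

```text
t 7.85 pos [0.4661 0.1128 0.477 ] F [-0.4 -0.2 -0.2] open 0.0463
[ 1.0146e+00  2.3800e-01 -1.5800e-02 -0.0000e+00  4.0000e-04 -2.6520e-01]
[ 1.30389660e-01 -2.17517518e-01  1.69559467e+00 -1.97562514e-05
  1.66469069e+00  1.88431224e+00]
```

View pics/c3.png

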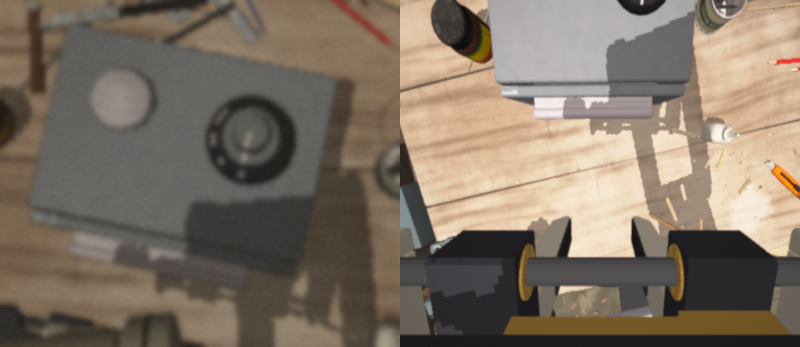

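>>> arm_command(increments=[[0.25,0.06,0,0,0,-0.05],[0.5,0.12,0,0,0,-0.1],[0.75,0.18,0,0,0,-0.16],[1.0,0.24,0,0,0,-0.21],[1.0,0.24,0,0,0,-0.265]])

```text
t: 8.57
tool_pos: [0.6564, 0.0273, 0.4736]
orientation: [-2.974, -1.007, 0.008]
force: [0.7, 0.0, -0.6]
opening: 0.0929
gripper_force: 0.0
```

>>> arm_command(increments=[[0,0,0,0,0,0],[0,0,0,0,0,0],[0,0,0,0,0,0],[0,0,0,0,0,0],[0,0,0,0,0,0]])

```text
t: 9.2
tool_pos: [0.6536, 0.0295, 0.4781]
orientation: [2.977, 1.002, 0.001]
force: [0.8, 0.3, 0.5]
opening: 0.0929
gripper_force: 0.0
```

```bash
python3 - <<'E'
from h import *
inc([.657,.029,.389],.65)
d=snap('wrist','w4'); print(proj(d,[.657,.029,.227]),proj(d,[.657,.029,.186]))
E
```

```text
t 9.2 pos [0.6536 0.0295 0.4781] F [0.8 0.3 0.5] open 0.0929
[ 1.200e-02  1.190e-02  4.456e-01  1.000e-04 -1.000e-04 -2.000e-04]
[259.93019629 199.13423105] [259.59495839 188.39416757]
```

View pics/w4.png

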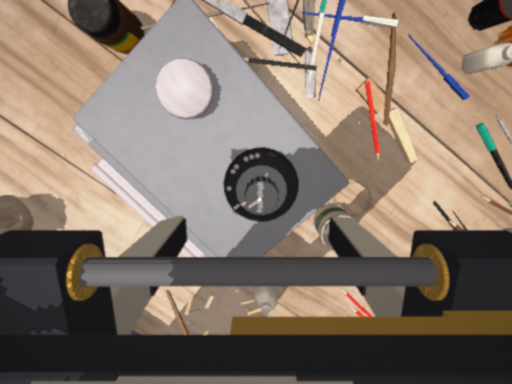

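```bash
python3 - <<'E'
from h import *
d=np.load('pics/w4.npz'); g=cv2.cvtColor(d['image'],cv2.COLOR_RGB2GRAY)
m=np.zeros_like(g); m[135:235,210:315]=(g[135:235,210:315]<55)*255
cs,_=cv2.findContours(m,cv2.RETR_EXTERNAL,cv2.CHAIN_APPROX_NONE); c=max(cs,key=cv2.contourArea)
h=cv2.convexHull(c); e=cv2.fitEllipse(h); print(e, ray(d,*e[0],.182))
a=np.load('pics/top3.npz'); g=cv2.cvtColor(a['image'],cv2.COLOR_RGB2GRAY)
m=np.zeros_like(g); m[140:182,232:275]=(g[140:182,232:275]<62)*255
cs,_=cv2.findContours(m,cv2.RETR_EXTERNAL,cv2.CHAIN_APPROX_NONE); c=max(cs,key=cv2.contourArea)
e=cv2.fitEllipse(cv2.convexHull(c)); print(e, ray(a,*e[0],.182))
cv2.imwrite('pics/k.png',cv2.resize(d['image'][140:230,215:310,::-1],None,fx=5,fy=5,interpolation=cv2.INTER_CUBIC))
E
```

```text
((260.9462890625, 184.11083984375), (72.5861587524414, 73.46569061279297), 106.63585662841797) [0.66077549 0.03006792 0.182     ]
((253.76614379882812, 162.14195251464844), (32.84320831298828, 33.20992660522461), 72.50794982910156) [0.6581127  0.02829466 0.182     ]
```

View pics/k.png

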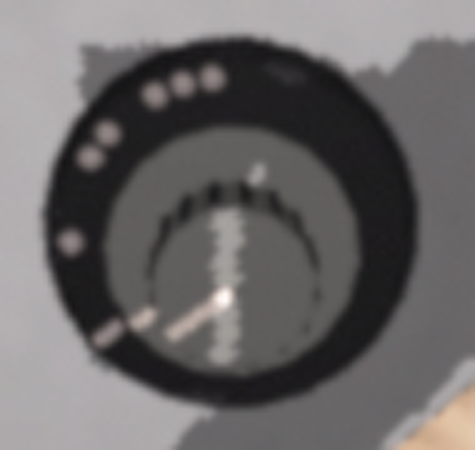

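>>> arm_command(increments=[[0.023,0.018,0.15,0,0,0],[0.023,0.018,0.3,0,0,0],[0.023,0.018,0.4,0,0,0],[0.023,0.018,0.435,0,0,0],[0.023,0.018,0.435,0,0,0]])

```text
t: 9.88
tool_pos: [0.6597, 0.0292, 0.391]
orientation: [2.977, 1.003, 0.0]
force: [0.3, -0.6, 0.3]
opening: 0.0929
gripper_force: 0.0
```

>>> arm_command(increments=[[0,0,0,0,0,0],[0,0,0,0,0,0],[0,0,0,0,0,0],[0,0,0,0,0,0],[0,0,0,0,0,0]], fingers=1, force=25)

```text
t: 10.5
tool_pos: [0.6597, 0.0292, 0.3908]
orientation: [-2.977, -1.003, -0.0]
force: [0.7, -0.1, 0.1]
opening: 0.0477
gripper_force: 0.0
```

>>> arm_command(increments=[[0,0,0,0,0,0],[0,0,0,0,0,0],[0,0,0,0,0,0],[0,0,0,0,0,0],[0,0,0,0,0,0]])

```text
t: 11.12
tool_pos: [0.6596, 0.0293, 0.3907]
orientation: [-2.977, -1.003, 0.0]
force: [-1.6, 0.5, -0.0]
opening: 0.0292
gripper_force: 25.0
```

>>> arm_command(increments=[[0,0,0.015,0,0,0],[0,0,0.03,0,0,0],[0,0,0.04,0,0,0],[0,0,0.047,0,0,0],[0,0,0.047,0,0,0]])

```text
t: 11.75
tool_pos: [0.6596, 0.0294, 0.3828]
orientation: [2.977, 1.003, 0.002]
force: [-4.5, 1.6, 9.4]
opening: 0.0296
gripper_force: 25.0
```

>>> arm_command(increments=[[0,0,0.006,0,0,0],[0,0,0.012,0,0,0],[0,0,0.015,0,0,0],[0,0,0.015,0,0,0],[0,0,0.015,0,0,0]])

```text
t: 12.38
tool_pos: [0.6596, 0.0295, 0.3824]
orientation: [2.976, 1.003, 0.005]
force: [-11.4, 1.5, 21.4]
opening: 0.0294
gripper_force: 25.0
```

>>> arm_command(increments=[[0,0,0,0,0,0.03],[0,0,0,0,0,0.06],[0,0,0,0,0,0.09],[0,0,0,0,0,0.12],[0,0,0,0,0,0.15]])

```text
t: 13.0
tool_pos: [0.6597, 0.0291, 0.3825]
orientation: [3.129, 0.275, 0.006]
force: [-9.5, -0.4, 20.6]
opening: 0.0296
gripper_force: 25.0
```

```bash
python3 - <<'E'
from h import *
s=read_state(); print(s['force'],s['wrist_torque'],s['opening'],s['tool_pos'])
d=snap('wrist','w5'); snap('top','t5')
u,v=proj(d,[.6595,.0295,.2]); print(u,v); u,v=int(u),int(v)
cv2.imwrite('pics/k5.png',np.hstack([cv2.resize(d['image'][max(v-75,0):v+75,u-75:u+75,::-1],(400,400),interpolation=cv2.INTER_CUBIC) if v+75<=384 else cv2.resize(d['image'][:,:,::-1],(400,400)),cv2.resize(cv2.imread('pics/t5.png')[130:190,222:282],(400,400))]))
E
```

```text
[-9.49911406 -0.42344649 20.61022963] [-0.02413062  1.85723267  0.02697222] 0.029577488233538604 [0.65973784 0.02908143 0.38246847]
256.5331406573415 232.5849332388164
```

View pics/k5.png

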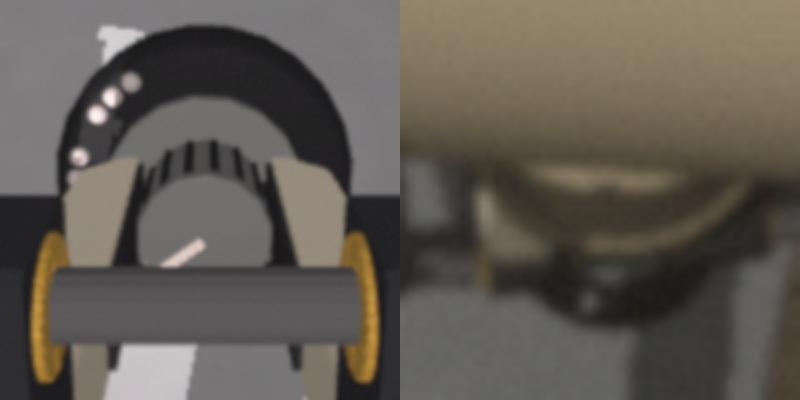

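>>> arm_command(increments=[[0,0,0,0,0,0.04],[0,0,0,0,0,0.08],[0,0,0,0,0,0.12],[0,0,0,0,0,0.16],[0,0,0,0,0,0.2]])

```text
t: 13.72
tool_pos: [0.6597, 0.0286, 0.3824]
orientation: [3.06, -0.708, 0.006]
force: [-9.7, -2.4, 20.5]
opening: 0.0296
gripper_force: 25.0
```

>>> arm_command(increments=[[0,0,0,0,0,0.03],[0,0,0,0,0,0.064],[0,0,0,0,0,0.064],[0,0,0,0,0,0.064],[0,0,0,0,0,0.064]])

```text
t: 14.35
tool_pos: [0.6596, 0.0284, 0.3824]
orientation: [2.976, -1.005, 0.005]
force: [-10.9, -2.9, 20.4]
opening: 0.0295
gripper_force: 25.1
```

```bash
python3 - <<'E'
from h import *
s=read_state(); print(s['force'],s['wrist_torque'],s['opening'],s['tool_pos'],s['orientation'],2*np.arctan2(s['orientation'][1],s['orientation'][0]),s['q'][5])
d=snap('wrist','w6')
cv2.imwrite('pics/k6.png',cv2.resize(d['image'][130:310,165:345,::-1],(500,500),interpolation=cv2.INTER_CUBIC))
E
```

```text
[-10.91513691  -2.89184602  20.40198685] [-0.54890337  2.19320935 -0.04977654] 0.029472183625826102 [0.65962477 0.02840767 0.38237595] [ 2.97563403 -1.00532823  0.00543926] -0.6516262623653137 2.1884355528290915
```

View pics/k6.png

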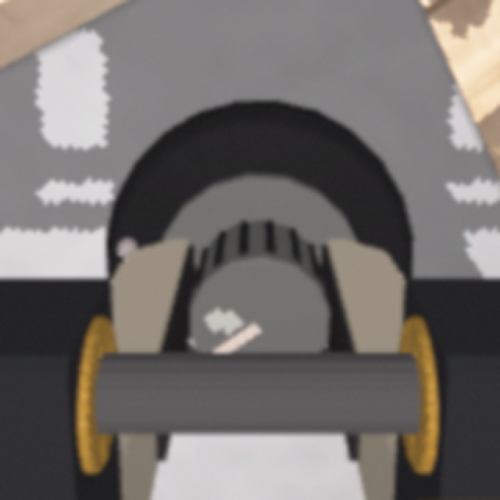

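>>> arm_command(increments=[[0,0,-0.02,0,0,0],[0,0,-0.04,0,0,0],[0,0,-0.06,0,0,0],[0,0,-0.06,0,0,0],[0,0,-0.06,0,0,0]])

```text
t: 15.02
tool_pos: [0.6597, 0.0285, 0.3905]
orientation: [2.975, -1.005, 0.001]
force: [-3.2, -5.0, 3.6]
opening: 0.0292
gripper_force: 25.0
```

>>> arm_command(increments=[[0,0,0,0,0,0],[0,0,0,0,0,0],[0,0,0,0,0,0],[0,0,0,0,0,0],[0,0,0,0,0,0]], fingers=-1)

```text
t: 15.65
tool_pos: [0.6597, 0.0293, 0.3903]
orientation: [-2.977, 1.004, 0.0]
force: [-0.6, 0.5, -0.0]
opening: 0.075
gripper_force: 0.0
```

>>> arm_command(increments=[[0,0,0,0,0,0],[0,0,0,0,0,0],[0,0,0,0,0,0],[0,0,-0.25,0,0,0],[0,0,-0.5,0,0,0]])

```text
t: 16.27
tool_pos: [0.6594, 0.0292, 0.4906]
orientation: [2.976, -1.004, -0.003]
force: [0.2, -0.1, 0.4]
opening: 0.0928
gripper_force: 0.0
```

```bash
python3 - <<'E'
from h import *
s=read_state(); print(s['t'],s['force'],s['opening'],s['tool_pos'])
d=snap('wrist','w7'); t=snap('scene','s7')
cv2.imwrite('pics/k7.png',np.hstack([cv2.resize(d['image'][130:280,185:335,::-1],(400,400),interpolation=cv2.INTER_CUBIC),cv2.resize(t['image'][130:280,160:310,::-1],(400,400))]))
E
```

```text
16.275 [ 0.24757945 -0.07514693  0.38102261] 0.09281017208739081 [0.65943283 0.02919976 0.49063472]
```

View pics/k7.png

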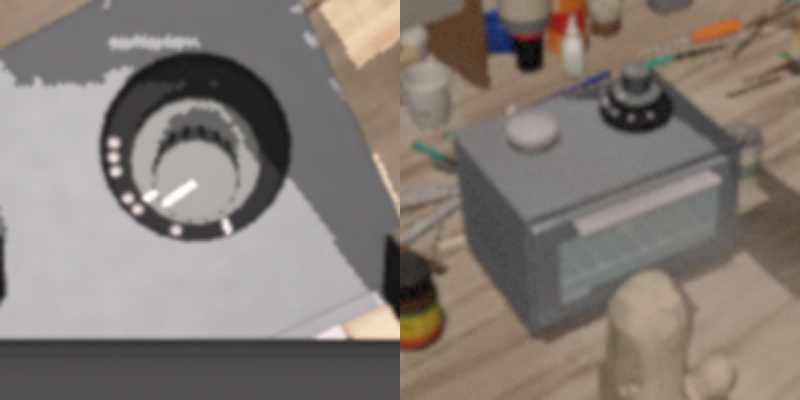

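```bash
python3 -c "
from plant import *
print(close_job())"
```

```text
the job is handed in; nothing more can be done
None
```

I handed the job in at about 16 s: the last pictures show the door shut and the knob pointer on the two-stud mark with the gripper clear. The jar, tin and bottle were not knowingly touched, though I did not re-measure them, and `close_job` returned no verdict.

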